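# Dress the counter display with level lids

## Task

Dress the counter display so that all the lids finish level: stand the tall marshmallow jar centred on the lowest dark wooden riser, the short jar of chocolate discs centred on the square middle riser, and the two pastille tins stacked squarely one on the other in the centre of the highest riser (either tin may be the lower). Everything stands upright and is let go; leave the cocoa shaker and the small gift box where they are.

Things in the scene. Friction and masses are not known exactly. Their poses are not given: they have to be found in the camera images.
- tall_jar: Tall round glass jar of white marshmallows with a flat whitish screw lid: 107 mm high, glass 68 mm in diameter, lid (top 12 mm) 69 mm; 0.2 to 0.4 kg, loose. Origin: centre of its underside; z up.
- short_jar: Shorter round glass jar of dark brown chocolate discs with a flat whitish screw lid: 87 mm high, glass 62 mm in diameter, lid (top 12 mm) 63 mm; 0.15 to 0.31 kg, loose. Origin: centre of its underside; z up.
- tin_a: Flat round closed pastille tin, burgundy with a tan flat lid, one of two alike: 36 mm high, 70 mm in diameter over the lid (top 12 mm), 68 mm below it; lid fixed; about 0.06 to 0.13 kg, loose. Origin: centre of its underside; z up.
- tin_b: The other pastille tin, the same in every way as tin_a. Origin: centre of its underside; z up.
- riser_low: Lowest display riser: round dark-wood disc 88 mm in diameter, 20 mm high, flat top, fixed to the counter. Origin: centre of its underside, z up; its standing face is 20 mm above the origin.
- riser_mid: Middle display riser: square dark-wood block, 76 x 76 mm, 40 mm high, flat top, fixed to the counter. Origin: centre of its underside, z up, x and y along its sides; its standing face is 40 mm above the origin.
- riser_high: Highest display riser: round dark-wood drum 82 mm in diameter, 55 mm high, flat top, fixed to the counter. Origin: centre of its underside, z up; its standing face is 55 mm above the origin.
- cocoa_shaker: Bystander: round light grey cocoa shaker with a domed perforated top, 61 mm in diameter, 97 mm high, loose, standing among the jars and risers; not to be moved. Origin: centre of its underside; z up.
- gift_box: Bystander: small closed burgundy card gift box, 67 x 93 x 46 mm, loose, at the left; not to be moved. Origin: centre of its underside; z up.
- counter_bell: Fixed service bell, white dome on a black foot, 82 mm in diameter, 60 mm high, always at x 0.48, y 0.24 m; not used. Other fixed obstacles that never move: the tall tap, an upright column about 45 mm thick and over 0.4 m high with its foot at x 0.70, y 0.10 m and its spout bending away from the robot; and the glass display case, whose solid left side stands from about y = -0.16 m to the right, about 0.2 m high and more. Origin: centre of its underside; z up.
Not all that is in view belongs to the job. What is shaped like the tall_jar but yellow is not meant.

How it is judged:
By the outcome, as a careful person would: the job done as asked, in the order asked, and still so for the second after the job is handed in, with the robot touching nothing.
It also fails if it takes over 115 s, if anything falls off the work surface, if the arm or the gripper's body presses on something with over 40 N, if the wrist force passes 120 N, or if a joint passes its speed limit or range.

## Robot

A 6-joint arm with a two-finger parallel gripper is mounted at the origin on a cart in front of the work surface, level with it; the furniture and walls round the work are solid. World frame = base frame: x ahead of the robot, y to its left, z up, the work surface at z = 0. Lengths are in mm, angles in rad, forces in N, time in s.
With the tool pointing down it reaches from about 350 to 950 mm from the base axis. Payload 17.4 kg.
Tool frame: the origin (TCP) lies midway between the tips of the shut fingers; the grasp point (between the pads) lies 19 mm behind it; z points along the fingers, y is the line along which they close (so a half turn about z gives the same grasp; the last joint's range is limited). The gripper opens to 93 mm and grips with 3 to 60 N. Pads are 15 mm wide; open, the fingers measure 128 mm over their backs; the gripper's body (75 mm by 188 mm) begins 65 mm behind the grasp point.
Start: joints at [1.185, 0.116, 1.442, -0, 1.584, -0.038], TCP at [230.069, 634.587, 218.646] pointing down, gripper open.
Joint ranges: [-2.83, 2.83], [-0.83, 2.19], [0.07, 2.5], [-1.14, 4.28], [0.01, 3], [-2.97, 2.97]. Speed limits (rad/s): [1.89, 1.89, 2.22, 3.14, 3.14, 3.14].

## Interface

Orientations are given as a rotation vector (axis times angle).
In Python, from rig import arm, vision, order gives the robot as it stands.
- The arm moves only by the tool drive_tool, never from a script. Its argument "steps" is a list of rows, each a list of 3 entries, a list of its own where there are three numbers: the finger opening in cm, from 0 to 9.3, then the shift along the tool's x, y, z in cm, then the turn, a rotation vector about the tool's x, y, z in rad. In form: [[jaw, [tx, ty, tz], [ax, ay, az]], ...]. A call has 1 to 10 rows; each row is the pose to reach, as a shift and turn from the pose commanded when the call began, along the tool's axes at that moment; what a row does not reach only later rows make up. A row lasts 1/12 s, in which the tool goes at most 41.7 mm and 7.16 degrees, less where a joint would pass 70% of its speed; a pose out of reach is approached as far as the arm can. A call with a gripper value outside its range is refused whole. The fingers move at their own pace and stop on an object; "newtons" is the grip in N (left out, the last holds). Time passes only in rows, so rows that repeat a pose let the fingers close. It gives the time, the measured TCP pose, the force, the opening and the grip force at its end, in the units of the state.
- arm.get_obs(): the state, without advancing time (a new reading comes with each control period).
- vision.snapshot(name): name is "scene" or "top" or "wrist"; returns (picture, depth): 420x560x3 uint8, red, green, blue; 420x560 float32, mm along the optical axis (not along the pixel's ray), 0 where there is no reading.
- vision.get_calibration(name): a dict with "mtx" (3x3 intrinsics, pixels), "k1" (the pictures are not rectified: a ray, as slopes to the right and down, at radius r is drawn at 1 + k1 r^2 times it, then the intrinsics apply), "extrinsics" (4x4, takes a point from camera to world coordinates). Camera axes: x right, y up, looking along -z (the intrinsics and any distortion apply to the point x, -y, -z); pixel columns grow to the right and rows downward; lengths in mm; the calibration is good to about 2 mm. A picture is of the moment at which its call begins: read the wrist's pose just before it. get_calibration takes no time and is no camera call; for the wrist camera it gives the pose at the moment of the call.
- order.sign_off(): hands the job in; it is judged then, once.
The state is a dict: "clock": time; "joint_positions": joint angles; "joint_vel": joint speeds; "effort": joint torques, N m; "ee_pos": TCP position; "ee_rot": TCP orientation; "wrist_force": force on the tool from outside, world axes, zero at the start; "moment": the same for the moment, N m; "grip_width": finger opening in mm; "finger_force": force on a finger pad.
Only numpy, scipy, OpenCV 4.12 (cv2) and the standard library are available. Lean on these libraries where they do the work, as an engineer would, in place of code of your own. Each camera call takes 0.05 s, during which the arm holds its last target. There are 200 camera calls.

## Working session

There is one attempt and no reset: what is moved stays moved. The work goes in short steps, Python scripts to look and compute and a tool call to move; the robot and the scene stay as the last step left them, time stands still between calls to the robot, and variables do not carry over. Pictures are saved under pics/ and viewed, at most 14 in all, crops included, and the job is handed in when it is done.

Besides the shell and the picture viewer there is one more tool, called as a command line: name --argument value ..., lists and objects as JSON in quotes. drive_tool: Moves the arm, as the interface text tells. Its arguments: {"type":"object","properties":{"steps":{"type":"array"},"newtons":{"type":"number"}},"required":["steps"]}

```bash
mkdir -p pics; ls; python3 - <<'E'
from rig import arm, vision, order
import cv2,numpy as np
o=arm.get_obs();print(o)
for n in("scene","top"):
    im,d=vision.snapshot(n);c=vision.get_calibration(n);np.savez(f"{n}.npz",im=im,d=d,**c)
    cv2.imwrite(f"pics/{n}0.png",im[:,:,::-1]);print(c)
E
```

```text
pics
{'clock': 0.0, 'joint_positions': array([ 1.18523079e+00,  1.16460634e-01,  1.44228870e+00, -1.81278593e-05,
        1.58400595e+00, -3.77909345e-02]), 'joint_vel': array([-8.65635775e-04,  6.59432019e-05,  8.48351236e-04,  3.26094372e-04,
       -9.89326643e-04, -1.18918670e-03]), 'effort': array([ 2.98868828e-03, -7.21263957e+01, -6.22612882e+01,  7.80700520e-02,
        2.38787587e-02, -1.10126271e-04]), 'ee_pos': array([229.97007697, 634.3849962 , 217.90772594]), 'ee_rot': array([-5.43495320e-01, -3.09399267e+00,  1.79135213e-03]), 'wrist_force': array([-0.45199909, -0.24390846,  0.42266681]), 'moment': array([-0.05915082, -0.00121019,  0.0181925 ]), 'finger_force': 0.0, 'grip_width': 93.39996755100711}
{'mtx': array([[516.40935613,   0.        , 281.11534135],
       [  0.        , 516.40935613, 201.16367101],
       [  0.        ,   0.        ,   1.        ]]), 'k1': -0.19130604261216927, 'extrinsics': array([[-8.26224255e-01,  2.10761423e-01, -5.22429998e-01,
        -1.94291831e+02],
       [-5.62887217e-01, -3.46093756e-01,  7.50584501e-01,
         1.25447057e+03],
       [-2.26155026e-02,  9.14220288e-01,  4.04585967e-01,
         5.90157600e+02],
       [ 0.00000000e+00,  0.00000000e+00,  0.00000000e+00,
         1.00000000e+00]])}
{'mtx': array([[531.62168334,   0.        , 284.12715428],
       [  0.        , 531.62168334, 204.61257244],
       [  0.        ,   0.        ,   1.        ]]), 'k1': -0.0584162538038133, 'extrinsics': array([[-1.10490397e-02,  9.96100552e-01, -8.75306178e-02,
         4.33554979e+02],
       [-9.99934036e-01, -1.12811992e-02, -2.15807787e-03,
         2.17564685e+02],
       [-3.13711289e-03,  8.75009993e-02,  9.96159492e-01,
         1.40699680e+03],
       [ 0.00000000e+00,  0.00000000e+00,  0.00000000e+00,
         1.00000000e+00]])}
```

View pics/scene0.png

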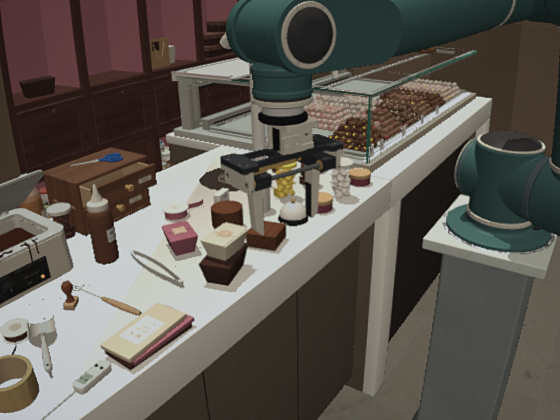

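View pics/top0.png

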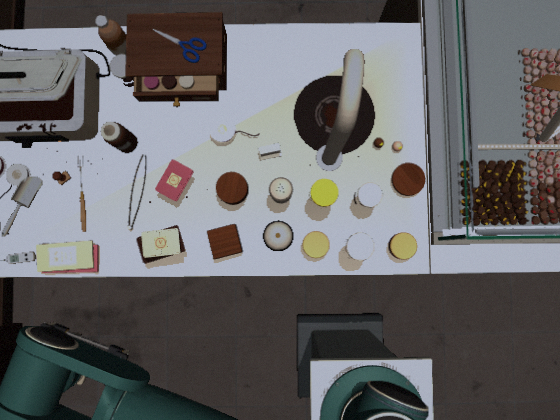

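The top view shows these items at these pixels:
- Gift box (174,181), shaker (281,190), yellow decoy (324,193), bell (278,236).
- Round risers at (232,188) and (408,180); square riser (225,242).
- White-lidded jars at (366,195) and (360,247); tins at (316,245) and (403,247).

Next I measure them from depth.

```bash
cat > h.py <<'E'
import numpy as np, cv2
def world(d,c):
    K=c["mtx"];v,u=np.mgrid[:d.shape[0],:d.shape[1]].astype(float)
    p=cv2.undistortPoints(np.stack([u.ravel(),v.ravel()],1)[:,None],K,np.array([c["k1"],0,0,0.]))[:,0].reshape(*d.shape,2)
    P=np.dstack([p[...,0]*d,-p[...,1]*d,-d,np.ones_like(d)])
    return (P@c["extrinsics"].T)[...,:3]
def top(W,d,u,v,win=28,tol=5,near=None):
    """flat top face nearest the seed: median height, enclosing circle, area rect"""
    z0=np.median(W[v-3:v+4,u-3:u+4,2])
    m=((abs(W[...,2]-z0)<tol)&(d>0)).astype(np.uint8)
    n,l,s,_=cv2.connectedComponentsWithStats(m,connectivity=4)
    k=l==l[v,u]; P=W[k]
    c,r=cv2.minEnclosingCircle(P[:,:2].astype(np.float32))
    return z0,P[:,:2].mean(0),c,r*2,cv2.minAreaRect(P[:,:2].astype(np.float32))
E
python3 - <<'E'
from h import *
t=np.load("top.npz");W=world(t["d"],t)
for n,u,v in [("gift",174,181),("rA",232,188),("shaker",281,190),("yellow",324,193),("j1",366,195),("rB",408,180),("sq",225,242),("bell",278,236),("tin1",316,245),("j2",360,247),("tin2",403,247),("box",160,245)]:
    z,m,c,D,R=top(W,t["d"],u,v);print(n,round(float(z)),m.round(1),np.round(c,1),round(D,1),np.round(R[1],1),round(R[2],1))
print(W[300-40:265,200:240:10,2])
E
python3 -c "
import cv2
a=cv2.imread('pics/top0.png')[120:280,130:430];cv2.imwrite('pics/c1.png',cv2.resize(a,None,fx=2.6,fy=2.6,interpolation=3))"
```

```text
gift 48 [621.1 505.2] [621.8 505. ] 108.3 [67.5 92.8] 60.7
rA 56 [599.7 355.1] [599.4 355.1] 81.9 [78.  80.2] 0.2
shaker 99 [589.5 229.5] [589.2 229.1] 53.1 [52.1 47.2] 17.4
yellow 109 [577.3 121.2] [577.5 121.1] 69.0 [67. 67.] 0.7
j1 87 [572.7   7.3] [573.5   6.8] 62.0 [60.7 58.2] 1.7
rB 21 [ 620.8 -106.4] [ 621.  -107.1] 89.7 [86.9 86.9] 57.8
sq 41 [461.7 375.2] [462.9 376. ] 101.6 [76.1 76.1] 13.9
bell 52 [526.5 224.6] [651.1 232.4] 3074.0 [2461.  1884.6] 88.9
tin1 37 [450.9 139.8] [451.4 139.5] 70.2 [67.4 66.9] 89.1
j2 109 [444.1  36.5] [444.3  35.5] 68.5 [66.3 65.2] 21.5
tin2 38 [444.3 -84.2] [444.9 -84.1] 71.5 [68.5 69.6] 88.7
box 93 [527.8 221.5] [651.1 232.4] 3074.0 [2461.  1884.6] 88.9
[[ 3.66569657  1.57041904 -1.02039777  4.87799255]
 [ 4.38726134  1.04483067  3.11463837  1.77421841]
 [-1.15304958  4.55483545 -1.69643204  3.32917077]
 [ 4.67332913 -0.3775548  -6.14488266  3.85983811]
 [ 2.28569362  3.10538004 -0.85130451 -1.02126071]]
```

View pics/c1.png

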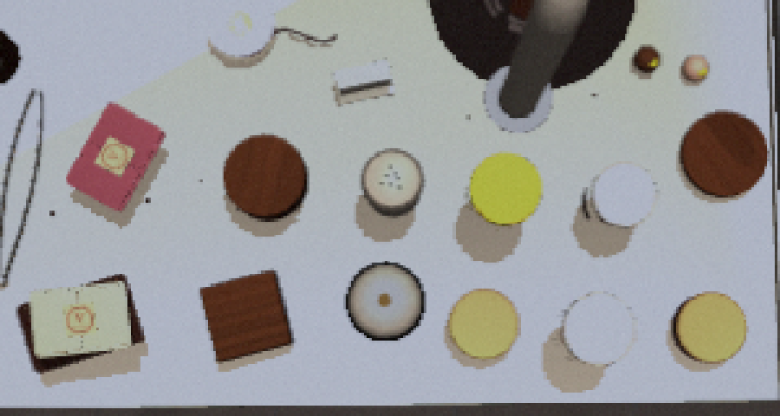

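Every top matches its stated height: riser_low (621,-107), riser_high (599,355), riser_mid (462,375, about 14° turned), tall jar (444,36), short jar (573,7). Before choosing grasp headings I check how close the case wall is to riser_low.

```bash
python3 - <<'E'
from h import *
for n in("top","scene"):
    t=np.load(n+".npz");W=world(t["d"],t);ok=(t["d"]>0)
    for x0 in(350,450,550,650,750):
        m=ok&(W[...,0]>x0)&(W[...,0]<x0+100)&(W[...,1]<-130)&(W[...,1]>-300)&(W[...,2]>15)&(W[...,2]<900)
        P=W[m]
        if len(P): 
            i=P[:,2].argsort()
            print(n,x0,len(P),"ymax",np.percentile(P[:,1],99).round(),"z pct",np.percentile(P[:,2],[5,50,95,99]).round(), "hi ymax",P[P[:,2]>150][:,1].max() if (P[:,2]>150).any() else None)
E
```

```text
top 350 79 ymax -165.0 z pct [21. 30. 36. 37.] hi ymax None
top 450 2572 ymax -165.0 z pct [ 27.  52. 259. 262.] hi ymax -172.68097006198315
top 550 2611 ymax -133.0 z pct [ 21.  55. 259. 262.] hi ymax -172.59473963725128
top 650 2148 ymax -165.0 z pct [ 27.  46. 260. 262.] hi ymax -173.51469935033924
top 750 1898 ymax -166.0 z pct [ 27.  39. 260. 263.] hi ymax -174.93967948649436
scene 350 78 ymax -162.0 z pct [16. 23. 30. 31.] hi ymax None
scene 450 1159 ymax -160.0 z pct [ 26.  64. 253. 257.] hi ymax -162.98498613192305
scene 550 709 ymax -172.0 z pct [ 46.  93. 254. 257.] hi ymax -167.72019221025607
scene 650 74 ymax -172.0 z pct [231. 241. 257. 257.] hi ymax -171.579838745306
```

```bash
cat > g.py <<'E'
import sys,numpy as np
from scipy.spatial.transform import Rotation as R
from rig import arm
def rows(x,y,z,az):
    """shift (cm) and turn (rad) in tool axes to reach TCP x,y,z, pointing down, closing axis at az deg"""
    o=arm.get_obs();r=R.from_rotvec(o["ee_rot"])
    best=None
    for a in(az,az+180):
        a=np.radians(a);yv=np.array([np.cos(a),np.sin(a),0]);zv=np.array([0,0,-1.]);xv=np.cross(yv,zv)
        t=(r.inv()*R.from_matrix(np.stack([xv,yv,zv],1))).as_rotvec()
        if best is None or np.linalg.norm(t)<np.linalg.norm(best): best=t
    print(np.round(r.inv().apply(np.array([x,y,z])-o["ee_pos"])/10,2).tolist(),best.round(3).tolist(),"t",round(o["clock"],2),o["ee_pos"].round(1),"q",o["joint_positions"].round(2),"F",o["wrist_force"].round(1),"w",round(o["grip_width"],1),round(o["finger_force"],1))
if __name__=="__main__": rows(*map(float,sys.argv[1:]))
E
python3 g.py 444 36 200 0
```

```text
[-40.51, -48.96, 1.85] [-0.001, 0.001, 1.223] t 0.1 [230.  634.4 218. ] q [ 1.19  0.12  1.44  0.    1.58 -0.04] F [-0.5  0.4  1. ] w 93.2 0.0
```

drive_tool --steps '[[9.3, [-40.5, -49, 1.8], [0, 0, 1.223]], [9.3, [-40.5, -49, 1.8], [0, 0, 1.223]], [9.3, [-40.5, -49, 1.8], [0, 0, 1.223]], [9.3, [-40.5, -49, 1.8], [0, 0, 1.223]], [9.3, [-40.5, -49, 1.8], [0, 0, 1.223]], [9.3, [-40.5, -49, 1.8], [0, 0, 1.223]], [9.3, [-40.5, -49, 1.8], [0, 0, 1.223]], [9.3, [-40.5, -49, 1.8], [0, 0, 1.223]], [9.3, [-40.5, -49, 1.8], [0, 0, 1.223]], [9.3, [-40.5, -49, 1.8], [0, 0, 1.223]]]' --newtons 20

```text
clock: 0.93
ee_pos: [370.1, 240.4, 206.7]
ee_rot: [2.228, 2.214, 0.0]
wrist_force: [0.3, 0.7, 0.3]
grip_width: 92.9
finger_force: 0.0
```

```bash
python3 g.py 444 36 200 0
```

```text
[-20.4, 7.52, 0.67] [0.0, -0.0, -0.006] t 0.93 [370.1 240.4 206.7] q [ 0.52 -0.41  1.93 -0.    1.62  0.52] F [0.3 0.7 0.3] w 92.9 0.0
```

drive_tool --steps '[[9.3, [-20.4, 7.5, 0.7], [0, 0, 0]], [9.3, [-20.4, 7.5, 0.7], [0, 0, 0]], [9.3, [-20.4, 7.5, 0.7], [0, 0, 0]], [9.3, [-20.4, 7.5, 0.7], [0, 0, 0]], [9.3, [-20.4, 7.5, 0.7], [0, 0, 0]], [9.3, [-20.4, 7.5, 0.7], [0, 0, 0]], [9.3, [-20.4, 7.5, 0.7], [0, 0, 0]]]'

```text
clock: 1.52
ee_pos: [445.4, 36.1, 199.4]
ee_rot: [-2.226, -2.217, 0.001]
wrist_force: [0.8, 0.3, -0.9]
grip_width: 93.0
finger_force: 0.0
```

```bash
cat > w.py <<'E'
import sys;from h import *
from rig import vision
def shot(name):
    c=vision.get_calibration("wrist");im,d=vision.snapshot("wrist");cv2.imwrite(f"pics/{name}.png",im[:,:,::-1])
    np.savez(name+".npz",im=im,d=d,**c);return world(d,c),d
if __name__=="__main__":
    W,d=shot(sys.argv[1])
    m=(d>0)&(W[...,2]>float(sys.argv[2]))&(W[...,2]<float(sys.argv[3]))
    n,l,s,_=cv2.connectedComponentsWithStats(m.astype(np.uint8),connectivity=4)
    for i in range(1,n):
        if s[i,4]>400:
            P=W[l==i].astype(np.float32);c,r=cv2.minEnclosingCircle(P[:,:2]);R=cv2.minAreaRect(P[:,:2])
            print(s[i].tolist(),"c",np.round(c,1),"D",round(2*r,1),"mean",P.mean(0).round(1),"rect",np.round(R[0],1),np.round(R[1],1),round(R[2],1))
E
python3 g.py 444 36 57 0; python3 w.py w1 70 115
```

```text
[-0.01, -0.13, 14.24] [-0.001, 0.0, -0.004] t 1.52 [445.4  36.1 199.4] q [ 0.02 -0.39  1.93 -0.    1.61  0.03] F [ 0.8  0.3 -0.9] w 93.0 0.0Traceback (most recent call last):
  File "w.py", line 12, in <module>
    P=W[l==i].astype(np.float32);c,r=cv2.minEnclosingCircle(P[:,:2]);R=cv2.minAreaRect(P[:,:2])
                                     ~~~~~~~~~~~~~~~~~~~~~~^^^^^^^^^
cv2.error: OpenCV(4.12.0) /io/opencv/modules/imgproc/src/shapedescr.cpp:201: error: (-215:Assertion failed) count >= 0 && (depth == CV_32F || depth == CV_32S) in function 'minEnclosingCircle'
```

View pics/w1.png

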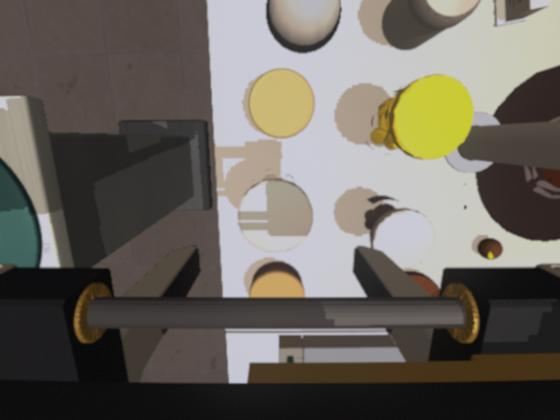

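The tall jar's lid is at (275,216), between the open fingers, with the yellow decoy at (432,117) clear. Now I fix the script and measure.

```bash
sed -i 's/P=W\[l==i\].astype(np.float32);/P=W[l==i].astype(np.float32);P2=np.ascontiguousarray(P[:,:2]);/;s/Circle(P\[:,:2\])/Circle(P2)/;s/Rect(P\[:,:2\])/Rect(P2)/' w.py; python3 w.py w1 98 118;python3 w.py w1 78 95;python3 w.py w1 28 45
```

```text
[389, 77, 85, 85, 5551] c [576.9 123.5] D 70.1 mean [575.1 123.8 106.5] rect [577.  123.2] [69.1 68.6] 66.1
[518, 124, 42, 46, 838] c [677.1 101.9] D 38.5 mean [665.8 102.5 108.2] rect [669.1 102.3] [38.5 17.5] 87.6
[238, 180, 76, 74, 4335] c [443.8  37.8] D 69.4 mean [444.   39.6 106.6] rect [444.   38.3] [68.1 68.1] 47.0
[410, 0, 72, 33, 1536] c [587.7 221.9] D 58.0 mean [583.4 210.3  89.2] rect [586.9 211. ] [22.2 58. ] 85.7
[502, 126, 34, 43, 560] c [677.9 101.9] D 38.8 mean [665.8 102.4  86.8] rect [669.4 102.4] [38.8 17.1] 86.7
[370, 211, 65, 60, 2751] c [572.6   7.7] D 64.6 mean [572.4  12.2  86.5] rect [574.7  11.6] [54.3 63.7] 55.5
[273, 0, 68, 44, 1758] c [474.9 237.1] D 68.0 mean [473.6 222.   37.2] rect [474.9 224.5] [39.2 67.5] 89.8
[391, 0, 41, 48, 453] c [581.7 223.6] D 53.3 mean [570.8 214.8  36.8] rect [574.7 216.9] [19.4 53.3] 43.3
[522, 0, 28, 18, 422] c [704.9 241.3] D 26.4 mean [702.4 238.5  35.7] rect [705.  240.3] [23.  16.7] 5.7
[250, 72, 66, 69, 3592] c [450.8 141.9] D 70.4 mean [450.9 142.7  35.8] rect [451.1 142.3] [69.2 68.3] 0.1
[249, 271, 56, 26, 1125] c [444.8 -79.6] D 68.8 mean [445.  -65.7  35.4] rect [444.5 -64.7] [68.8 32. ] 1.2
[279, 348, 126, 14, 1557] c [ 533.3 -173.3] D 171.2 mean [ 532.4 -172.8   30. ] rect [ 533.3 -172.9] [ 21.6 170.3] 89.8
```

drive_tool --steps '[[9.3, [0.1, -0.1, 4], [0, 0, 0]], [9.3, [0.1, -0.1, 8], [0, 0, 0]], [9.3, [0.1, -0.1, 11.5], [0, 0, 0]], [9.3, [0.1, -0.1, 14.2], [0, 0, 0]], [9.3, [0.1, -0.1, 14.2], [0, 0, 0]], [6.0, [0.1, -0.1, 14.2], [0, 0, 0]], [6.0, [0.1, -0.1, 14.2], [0, 0, 0]], [6.0, [0.1, -0.1, 14.2], [0, 0, 0]], [6.0, [0.1, -0.1, 14.2], [0, 0, 0]], [6.0, [0.1, -0.1, 14.2], [0, 0, 0]]]' --newtons 25

```text
clock: 2.55
ee_pos: [444.9, 39.5, 59.5]
ee_rot: [2.22, 2.221, 0.003]
wrist_force: [-2.2, -0.2, 7.2]
grip_width: 68.2
finger_force: 25.0
```

drive_tool --steps '[[6.0, [0, 0, -1], [0, 0, 0]], [6.0, [0, 0, -3], [0, 0, 0]], [6.0, [0, 0, -6], [0, 0, 0]], [6.0, [0, 0, -6], [0, 0, 0]], [6.0, [0, 0, -6], [0, 0, 0]]]'

```text
clock: 2.97
ee_pos: [444.8, 39.3, 119.8]
ee_rot: [2.22, 2.22, 0.003]
wrist_force: [-0.5, 0.0, -3.0]
grip_width: 68.5
finger_force: 25.0
```

```bash
python3 g.py 621 -106 119 0;python3 g.py 444.5 37.1 119 0
```

```text
[-14.53, 17.62, 0.14] [0.003, -0.0, -0.0] t 2.97 [444.8  39.3 119.8] q [ 0.03 -0.36  2.04 -0.    1.46  0.03] F [-0.5  0.  -3. ] w 68.5 25.0
[-0.22, -0.03, 0.08] [0.003, -0.0, -0.0] t 2.97 [444.8  39.3 119.8] q [ 0.03 -0.36  2.04 -0.    1.46  0.03] F [-0.5  0.  -3. ] w 68.5 25.0
```

drive_tool --steps '[[6.0, [0, 0, -4], [0, 0, 0]], [6.0, [-1.4, 1.8, -6], [0, 0, 0]], [6.0, [-3.6, 4.4, -6], [0, 0, 0]], [6.0, [-6, 7.5, -6], [0, 0, 0]], [6.0, [-8.6, 10.6, -6], [0, 0, 0]], [6.0, [-11.2, 13.9, -6], [0, 0, 0]], [6.0, [-13.3, 16.4, -6], [0, 0, 0]], [6.0, [-14.3, 17.6, -6], [0, 0, 0]], [6.0, [-14.3, 17.6, -6], [0, 0, 0]], [6.0, [-14.3, 17.6, -6], [0, 0, 0]]]'

```text
clock: 3.8
ee_pos: [619.8, -104.1, 176.1]
ee_rot: [-2.221, -2.219, 0.002]
wrist_force: [-0.8, -0.2, -2.3]
grip_width: 68.5
finger_force: 25.0
```

```bash
python3 g.py 621 -103.3 79.5 0;python3 g.py 621 -103.3 79.5 0; python3 w.py w2 12 30; python3 g.py 621 -103.3 79.5 0
```

```text
[0.07, 0.14, 9.66] [-0.003, -0.001, -0.001] t 3.8 [ 619.8 -104.1  176.1] q [-0.21  0.03  1.6   0.    1.51 -0.21] F [-0.8 -0.2 -2.3] w 68.5 25.0
[0.07, 0.14, 9.66] [-0.003, -0.001, -0.001] t 3.8 [ 619.8 -104.1  176.1] q [-0.21  0.03  1.6   0.    1.51 -0.21] F [-0.8 -0.2 -2.3] w 68.5 25.0
[356, 123, 27, 27, 542] c [718.9 -30.7] D 27.8 mean [716.9 -30.6  20.7] rect [718.5 -30.8] [26.4 26.5] 38.2
[239, 166, 78, 61, 3065] c [ 620.9 -105.8] D 87.5 mean [622.8 -92.2  20. ] rect [622.  -93.9] [63.5 86.9] 83.7
[346, 170, 24, 24, 457] c [709.2 -79.7] D 26.7 mean [707.6 -78.9  20.5] rect [709.2 -79.8] [25.4 25.7] 2.2
[128, 251, 63, 31, 875] c [ 482.  -167.2] D 70.2 mean [ 482.4 -170.1   26.2] rect [ 481.9 -178.8] [31.7 69.9] 89.7
[363, 251, 197, 35, 2336] c [ 839.4 -164.3] D 238.0 mean [ 832.8 -168.5   25.5] rect [ 839.4 -185.8] [238.   45.9] 0.1
[0.02, 0.17, 9.71] [-0.002, -0.001, -0.0] t 3.85 [ 619.5 -103.5  176.6] q [-0.21  0.03  1.6   0.    1.51 -0.21] F [-1.2  0.1 -2.3] w 68.2 25.0
```

View pics/w2.png

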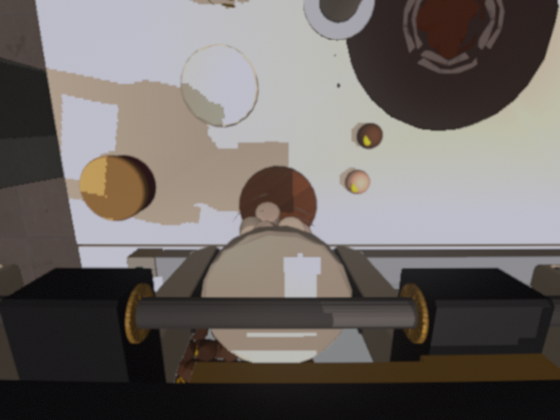

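drive_tool --steps '[[6.0, [0, 0.15, 3], [0, 0, 0]], [6.0, [0, 0.15, 6], [0, 0, 0]], [6.0, [0, 0.15, 8], [0, 0, 0]], [6.0, [0, 0.15, 9.2], [0, 0, 0]], [6.0, [0, 0.15, 9.6], [0, 0, 0]], [6.0, [0, 0.15, 9.8], [0, 0, 0]], [6.0, [0, 0.15, 9.8], [0, 0, 0]]]'

```text
clock: 4.43
ee_pos: [621.9, -103.5, 80.9]
ee_rot: [2.22, 2.221, 0.001]
wrist_force: [-0.3, 0.4, -2.5]
grip_width: 68.5
finger_force: 25.0
```

Not down yet (about -2.5 N carried), so I lower in 1 mm steps and then release.

drive_tool --steps '[[6.0, [0, 0, 0.1], [0, 0, 0]], [6.0, [0, 0, 0.2], [0, 0, 0]], [6.0, [0, 0, 0.2], [0, 0, 0]]]'

```text
clock: 4.68
ee_pos: [622.3, -104.0, 79.7]
ee_rot: [2.22, 2.22, 0.001]
wrist_force: [-2.2, -0.6, 4.6]
grip_width: 68.2
finger_force: 25.0
```

drive_tool --steps '[[9.3, [0, 0, 0], [0, 0, 0]], [9.3, [0, 0, 0], [0, 0, 0]], [9.3, [0, 0, 0], [0, 0, 0]], [9.3, [0, 0, -2], [0, 0, 0]], [9.3, [0, 0, -5], [0, 0, 0]], [9.3, [0, 0, -9], [0, 0, 0]], [9.3, [0, 0, -13], [0, 0, 0]], [9.3, [0, 0, -13], [0, 0, 0]]]'

```text
clock: 5.35
ee_pos: [623.7, -104.0, 216.9]
ee_rot: [2.215, 2.215, 0.009]
wrist_force: [1.2, -0.3, 1.0]
grip_width: 93.2
finger_force: 0.0
```

```bash
python3 w.py w3 112 140; python3 g.py 573 8 200 90
```

```text
[235, 183, 76, 74, 4394] c [ 621.4 -106.1] D 69.2 mean [ 621.2 -104.4  126.6] rect [ 620.9 -106.1] [67.8 68.3] 1.7
[11.19, -5.02, 1.24] [0.004, 0.007, -1.571] t 5.4 [ 623.1 -103.9  213. ] q [-0.21  0.02  1.55  0.    1.56 -0.21] F [ 0.6  0.5 -0.7] w 93.1 0.0
```

drive_tool --steps '[[9.3, [3.6, -1.6, 0], [0, 0, 0]], [9.3, [7.2, -3.2, 0], [0, 0, 0]], [9.3, [10, -4.4, 0], [0, 0, 0]], [9.3, [11.2, -5, 0], [0, 0, 0]], [9.3, [11.2, -5, 0], [0, 0, 0]], [9.3, [11.2, -5, 0], [0, 0, 0]]]'

```text
clock: 5.9
ee_pos: [571.6, 8.4, 207.5]
ee_rot: [2.22, 2.223, -0.0]
wrist_force: [-0.4, -0.4, 0.0]
grip_width: 93.0
finger_force: 0.0
```

```bash
python3 w.py w4 78 98; python3 g.py 573 8 38 0
```

```text
[247, 180, 63, 61, 2997] c [572.9   8. ] D 62.9 mean [573.    9.5  86.6] rect [572.8   8.1] [62.  62.4] 8.5
[0.03, 0.12, 16.94] [-0.0, 0.0, 0.0] t 5.95 [571.9   7.8 207.4] q [-0.03 -0.11  1.68 -0.    1.57 -0.03] F [ 0.5 -0.6 -0.3] w 92.8 0.0
```

drive_tool --steps '[[9.3, [0, 0.1, 4], [0, 0, 0]], [9.3, [0, 0.1, 8], [0, 0, 0]], [9.3, [0, 0.1, 12], [0, 0, 0]], [9.3, [0, 0.1, 15], [0, 0, 0]], [9.3, [0, 0.1, 16.9], [0, 0, 0]], [6, [0, 0.1, 16.9], [0, 0, 0]], [5.5, [0, 0.1, 16.9], [0, 0, 0]], [5.5, [0, 0.1, 16.9], [0, 0, 0]], [5.5, [0, 0.1, 16.9], [0, 0, 0]], [5.5, [0, 0.1, 16.9], [0, 0, 0]]]'

```text
clock: 6.78
ee_pos: [573.5, 8.1, 40.5]
ee_rot: [2.22, 2.22, 0.003]
wrist_force: [0.4, -0.1, 0.7]
grip_width: 64.3
finger_force: 0.0
```

drive_tool --steps '[[5.5, [0, 0, 0], [0, 0, 0]], [5.5, [0, 0, 0], [0, 0, 0]], [5.5, [0, 0, -2], [0, 0, 0]], [5.5, [0, 0, -6], [0, 0, 0]], [5.5, [0, 0, -10], [0, 0, 0]], [5.5, [0, 0, -14], [0, 0, 0]], [5.5, [0, 0, -16], [0, 0, 0]], [5.5, [0, 0, -16], [0, 0, 0]]]'

```text
clock: 7.45
ee_pos: [574.1, 8.4, 204.9]
ee_rot: [2.217, 2.218, 0.008]
wrist_force: [0.1, -0.1, -1.6]
grip_width: 62.6
finger_force: 25.0
```

```bash
python3 g.py 462.5 376.5 198 0; python3 g.py 573 8 198 0
```

```text
[36.81, -11.16, 0.59] [0.008, 0.0, 0.0] t 7.45 [574.1   8.4 204.9] q [-0.03 -0.11  1.69  0.    1.55 -0.03] F [ 0.1 -0.1 -1.6] w 62.6 25.0
[-0.04, -0.11, 0.69] [0.008, 0.0, 0.0] t 7.45 [574.1   8.4 204.9] q [-0.03 -0.11  1.69  0.    1.55 -0.03] F [ 0.1 -0.1 -1.6] w 62.6 25.0
```

drive_tool --steps '[[5.5, [3, -0.9, 0], [0, 0, 0]], [5.5, [7, -2.1, 0], [0, 0, 0]], [5.5, [11, -3.3, 0], [0, 0, 0]], [5.5, [15, -4.5, 0], [0, 0, 0]], [5.5, [19, -5.8, 0], [0, 0, 0]], [5.5, [23, -7, 0], [0, 0, 0]], [5.5, [27, -8.2, 0], [0, 0, 0]], [5.5, [31, -9.4, 0], [0, 0, 0]], [5.5, [34.5, -10.4, 0], [0, 0, 0]], [5.5, [36.8, -11.1, 0], [0, 0, 0]]]'

```text
clock: 8.28
ee_pos: [459.7, 379.1, 197.3]
ee_rot: [-2.219, -2.223, 0.002]
wrist_force: [0.7, 0.3, -2.9]
grip_width: 62.0
finger_force: 25.0
```

drive_tool --steps '[[5.5, [0, 0, 0], [0, 0, 0]], [5.5, [0, 0, 0], [0, 0, 0]]]'

```text
clock: 8.45
ee_pos: [460.7, 377.1, 197.2]
ee_rot: [-2.219, -2.224, 0.003]
wrist_force: [0.3, -0.3, -1.7]
grip_width: 62.8
finger_force: 25.0
```

```bash
python3 g.py 462.5 377 78 0; python3 w.py w5 34 46; python3 g.py 462.5 377 78 0
```

```text
[0.0, 0.2, 11.92] [-0.002, 0.001, 0.002] t 8.45 [460.7 377.1 197.2] q [ 0.64 -0.05  1.65 -0.    1.55  0.64] F [ 0.3 -0.3 -1.7] w 62.8 25.0
[381, 22, 111, 108, 3995] c [620.3 507.9] D 109.7 mean [617.1 508.1  44.9] rect [620.1 507.5] [68.2 93.5] 60.3
[237, 161, 80, 69, 3320] c [461.1 378.4] D 103.6 mean [462.2 388.   39.9] rect [461.3 378.1] [76.2 76.4] 14.1
[0.09, 0.15, 11.96] [-0.001, 0.001, 0.001] t 8.5 [461.2 376.2 197.6] q [ 0.64 -0.05  1.65 -0.    1.55  0.64] F [-0.6 -0.4 -3.3] w 61.9 25.0
```

drive_tool --steps '[[5.5, [0.1, 0.1, 4], [0, 0, 0]], [5.5, [0.1, 0.1, 8], [0, 0, 0]], [5.5, [0.1, 0.1, 10.5], [0, 0, 0]], [5.5, [0.1, 0.1, 11.5], [0, 0, 0]], [5.5, [0.1, 0.1, 11.8], [0, 0, 0]], [5.5, [0.1, 0.1, 11.9], [0, 0, 0]], [5.5, [0.1, 0.1, 12], [0, 0, 0]], [5.5, [0.1, 0.1, 12], [0, 0, 0]]]'

```text
clock: 9.17
ee_pos: [463.1, 377.2, 79.7]
ee_rot: [2.222, 2.221, 0.002]
wrist_force: [0.3, -0.4, -2.3]
grip_width: 62.3
finger_force: 25.0
```

drive_tool --steps '[[5.5, [0, 0, 0.1], [0, 0, 0]], [5.5, [0, 0, 0.2], [0, 0, 0]], [5.5, [0, 0, 0.2], [0, 0, 0]]]'

```text
clock: 9.42
ee_pos: [463.2, 377.5, 79.1]
ee_rot: [2.221, 2.221, 0.003]
wrist_force: [-4.7, -5.9, 13.3]
grip_width: 62.7
finger_force: 25.0
```

Touching down at 13 N, so I release and rise.

drive_tool --steps '[[9.3, [0, 0, 0], [0, 0, 0]], [9.3, [0, 0, 0], [0, 0, 0]], [9.3, [0, 0, 0], [0, 0, 0]], [9.3, [0, 0, 0], [0, 0, 0]], [9.3, [0, 0, -3], [0, 0, 0]], [9.3, [0, 0, -7], [0, 0, 0]], [9.3, [0, 0, -11], [0, 0, 0]], [9.3, [0, 0, -14], [0, 0, 0]], [9.3, [0, 0, -14], [0, 0, 0]]]'

```text
clock: 10.17
ee_pos: [464.0, 378.4, 224.2]
ee_rot: [2.22, 2.221, 0.014]
wrist_force: [0.0, 1.3, -0.4]
grip_width: 93.1
finger_force: 0.0
```

```bash
python3 w.py w6 115 140; python3 w.py w6b 34 46; python3 g.py 451 141 160 90
```

```text
[241, 187, 67, 66, 3470] c [462.3 374.9] D 63.2 mean [462.3 376.4 126.5] rect [462.3 375.2] [62.1 61.7] 88.6
[370, 33, 101, 99, 3288] c [619.5 507.2] D 108.7 mean [617.8 507.4  44.9] rect [620.1 507.3] [67.2 94.2] 60.4
[236, 161, 76, 61, 1551] c [461.6 379.2] D 103.9 mean [460.1 399.9  39.8] rect [461.1 379. ] [75.9 74.6] 14.1
[262, 280, 46, 17, 534] c [475. 247.] D 59.8 mean [474.9 260.1  39.9] rect [475.1 259. ] [23.9 59.8] 89.5
[243, 341, 49, 33, 838] c [450.6 143.1] D 70.1 mean [449.  157.4  36.1] rect [446.9 155. ] [69.4 43.2] 17.9
[-23.67, -1.2, 5.76] [0.002, 0.0, -1.571] t 10.27 [462.9 377.6 217.9] q [ 0.64 -0.05  1.62  0.    1.58  0.64] F [-0.4 -0.9 -0.8] w 93.2 0.0
```

drive_tool --steps '[[9.3, [-3, -0.2, 0], [0, 0, -0.12]], [9.3, [-7, -0.4, 0], [0, 0, -0.24]], [9.3, [-11, -0.6, 0], [0, 0, -0.36]], [9.3, [-15, -0.8, 1], [0, 0, -0.48]], [9.3, [-18, -1, 2], [0, 0, -0.6]], [9.3, [-20, -1.1, 3], [0, 0, -0.72]], [9.3, [-22, -1.2, 4], [0, 0, -0.84]], [9.3, [-23, -1.2, 5], [0, 0, -0.96]], [9.3, [-23.6, -1.2, 5.5], [0, 0, -1.08]], [9.3, [-23.6, -1.2, 5.7], [0, 0, -1.2]]]'

```text
clock: 11.1
ee_pos: [449.7, 139.9, 157.1]
ee_rot: [-0.571, -3.086, 0.002]
wrist_force: [-0.4, 0.4, -2.0]
grip_width: 92.5
finger_force: 0.0
```

drive_tool --steps '[[9.3, [0, 0, 0], [0, 0, -0.12]], [9.3, [0, 0, 0], [0, 0, -0.24]], [9.3, [0, 0, 0], [0, 0, -0.36]], [9.3, [0, 0, 0], [0, 0, -0.37]], [9.3, [0, 0, 0], [0, 0, -0.37]]]'

```text
clock: 11.52
ee_pos: [450.2, 141.2, 158.6]
ee_rot: [-0.006, -3.14, 0.001]
wrist_force: [-0.2, -0.1, 0.4]
grip_width: 92.6
finger_force: 0.0
```

```bash
python3 w.py w7 28 45; python3 g.py 451 141 6 90;python3 - <<'E'
from h import *
from rig import vision
im,d=vision.snapshot("top");c=vision.get_calibration("top");W=world(d,c);cv2.imwrite("pics/t2.png",cv2.resize(im[130:280,130:430,::-1],None,fx=2.6,fy=2.6))
for z0 in (126,109,56,39,37):
    m=((abs(W[...,2]-z0)<5)&(d>0)&(W[...,0]<680)&(W[...,0]>400)&(W[...,1]>-150)&(W[...,1]<430)).astype(np.uint8)
    n,l,s,_=cv2.connectedComponentsWithStats(m,connectivity=4)
    for i in range(1,n):
        if s[i,4]>150: P=W[l==i];k,r=cv2.minEnclosingCircle(np.ascontiguousarray(P[:,:2].astype(np.float32)));print(z0,s[i,4],np.round(k,1),round(2*r,1))
E
```

```text
[22, 173, 72, 67, 3742] c [444.3 -83.5] D 71.1 mean [443.1 -81.4  35.7] rect [444.4 -83.3] [69.1 69.9] 80.7
[244, 176, 69, 69, 3667] c [450.3 142.1] D 70.5 mean [448.7 142.3  35.7] rect [449.9 142.2] [69.4 69.1] 43.5
[463, 177, 82, 87, 3996] c [460.9 376.7] D 104.6 mean [453.1 364.8  38.7] rect [461.1 376.9] [76.9 75.7] 14.0
[338, 200, 65, 59, 1800] c [473.8 239. ] D 68.3 mean [463.1 233.5  37.7] rect [469.9 238.6] [59.6 67.3] 11.4
[-0.09, -0.02, 15.29] [-0.0, -0.001, -0.005] t 11.57 [450.3 141.3 158.9] q [ 0.25 -0.32  1.94  0.    1.52 -1.32] F [-0.3  0.1  0.1] w 93.1 0.0
126 567 [ 621.1 -107.1] 70.6
126 485 [463.1 372.3] 62.7
109 553 [577.6 121.2] 68.8
56 726 [599.2 355.5] 82.5
39 264 [461.7 374.6] 102.1
39 488 [444.4 -84.8] 70.9
37 546 [444.5 -84.8] 71.0
```

View pics/t2.png

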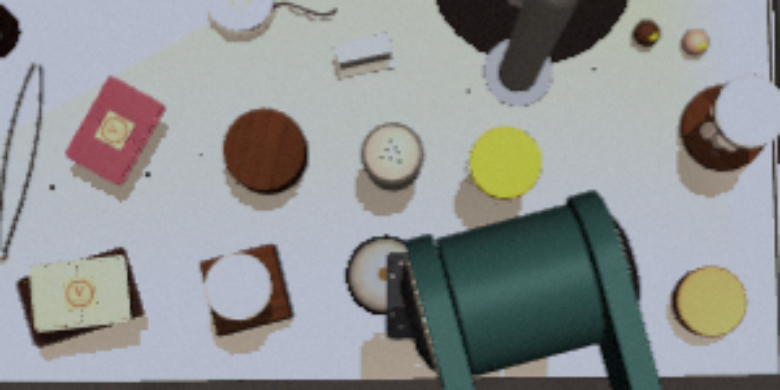

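The tall jar is centred (621.1,-107.1). The short jar, seen at (240,287) in the crop, is about 3 mm off in y, which I'll trim at the end. Next is the first tin.

drive_tool --steps '[[9.3, [0, 0, 4], [0, 0, 0]], [9.3, [0, 0, 8], [0, 0, 0]], [9.3, [0, 0, 12], [0, 0, 0]], [9.3, [0, 0, 14.5], [0, 0, 0]], [9.3, [0, 0, 15.2], [0, 0, 0]], [6, [0, 0, 15.2], [0, 0, 0]], [6, [0, 0, 15.2], [0, 0, 0]], [6, [0, 0, 15.2], [0, 0, 0]], [6, [0, 0, 15.2], [0, 0, 0]], [6, [0, 0, 15.2], [0, 0, 0]]]' --newtons 20

```text
clock: 12.45
ee_pos: [451.7, 141.6, 9.7]
ee_rot: [0.002, 3.139, 0.001]
wrist_force: [-0.6, -0.1, 6.9]
grip_width: 69.8
finger_force: 20.0
```

drive_tool --steps '[[6, [0, 0, 0], [0, 0, 0]], [6, [0, 0, -3], [0, 0, 0]], [6, [0, 0, -7], [0, 0, 0]], [6, [0, 0, -11], [0, 0, 0]], [6, [0, 0, -14], [0, 0, 0]], [6, [0, 0, -15], [0, 0, 0]], [6, [0, 0, -15], [0, 0, 0]]]'

```text
clock: 13.03
ee_pos: [451.7, 141.6, 161.2]
ee_rot: [0.001, 3.136, 0.002]
wrist_force: [0.1, 0.0, -1.4]
grip_width: 69.4
finger_force: 20.0
```

```bash
python3 g.py 599.3 356.5 155 90
```

```text
[-14.73, 21.5, 0.73] [0.001, 0.005, -0.001] t 13.03 [451.7 141.6 161.2] q [ 0.25 -0.32  1.94 -0.    1.52 -1.32] F [ 0.1  0.  -1.4] w 69.4 20.0
```

drive_tool --steps '[[6, [-1.7, 2.5, 0], [0, 0, 0]], [6, [-4, 5.8, 0], [0, 0, 0]], [6, [-6.3, 9.1, 0], [0, 0, 0]], [6, [-8.6, 12.4, 0], [0, 0, 0]], [6, [-10.8, 15.7, 0], [0, 0, 0]], [6, [-13, 19, 0], [0, 0, 0]], [6, [-14.7, 21.5, 0], [0, 0, 0]], [6, [-14.7, 21.5, 0], [0, 0, 0]], [6, [-14.7, 21.5, 0], [0, 0, 0]]]'

```text
clock: 13.78
ee_pos: [597.4, 356.8, 154.5]
ee_rot: [0.0, -3.138, 0.003]
wrist_force: [-0.1, -0.5, -1.2]
grip_width: 69.4
finger_force: 20.0
```

```bash
python3 w.py w8 50 62; python3 g.py 599.3 357 64.7 90
```

```text
[422, 26, 46, 84, 1165] c [467.8 497.6] D 68.5 mean [468.8 493.3  51.9] rect [467.4 498.8] [63.6 29.2] 16.8
[16, 165, 40, 56, 524] c [574.5 130.5] D 54.2 mean [571.3 139.9  54.5] rect [573.1 136.2] [54.2 29.6] 14.0
[235, 175, 87, 47, 1980] c [594.9 358. ] D 81.1 mean [574.6 358.7  54.9] rect [578.4 358.6] [80.6 41.4] 88.0
[-0.24, 0.12, 9.06] [-0.002, -0.003, -0.0] t 13.83 [597.1 356.  155.4] q [ 0.5   0.18  1.47 -0.    1.49 -1.07] F [-0.  -0.5 -1.1] w 69.6 20.0
```

drive_tool --steps '[[6, [-0.3, 0.1, 3], [0, 0, 0]], [6, [-0.3, 0.1, 6], [0, 0, 0]], [6, [-0.3, 0.1, 8], [0, 0, 0]], [6, [-0.3, 0.1, 8.8], [0, 0, 0]], [6, [-0.3, 0.1, 9.1], [0, 0, 0]], [6, [-0.3, 0.1, 9.3], [0, 0, 0]], [6, [-0.3, 0.1, 9.3], [0, 0, 0]]]'

```text
clock: 14.42
ee_pos: [601.1, 357.1, 66.1]
ee_rot: [0.002, 3.14, 0.001]
wrist_force: [-0.5, -0.2, -0.1]
grip_width: 69.5
finger_force: 20.0
```

drive_tool --steps '[[6, [0, 0, 0.1], [0, 0, 0]], [6, [0, 0, 0.15], [0, 0, 0]], [6, [0, 0, 0.15], [0, 0, 0]]]'

```text
clock: 14.67
ee_pos: [601.2, 357.4, 64.8]
ee_rot: [0.001, 3.14, 0.001]
wrist_force: [-1.2, -2.3, 4.4]
grip_width: 69.7
finger_force: 20.0
```

drive_tool --steps '[[9.3, [0, 0, 0], [0, 0, 0]], [9.3, [0, 0, 0], [0, 0, 0]], [9.3, [0, 0, 0], [0, 0, 0]], [9.3, [0, 0, -2], [0, 0, 0]], [9.3, [0, 0, -6], [0, 0, 0]], [9.3, [0, 0, -10], [0, 0, 0]], [9.3, [0, 0, -13], [0, 0, 0]], [9.3, [0, 0, -13], [0, 0, 0]]]'

```text
clock: 15.33
ee_pos: [602.4, 358.2, 201.2]
ee_rot: [0.001, 3.134, 0.007]
wrist_force: [0.7, 0.5, 0.4]
grip_width: 93.4
finger_force: 0.0
```

```bash
python3 w.py w9 84 100; python3 w.py w9b 50 62; python3 g.py 444.5 -83.5 195 0
```

```text
[422, 4, 112, 92, 8802] c [457.3 529. ] D 109.3 mean [457.4 528.8  91.2] rect [457.7 529.7] [65.5 95. ] 5.8
[115, 169, 62, 60, 2879] c [588.5 231.5] D 60.2 mean [586.5 235.   93.2] rect [587.7 233. ] [59.3 55.9] 31.7
[239, 174, 73, 71, 4000] c [599.8 357.4] D 70.2 mean [598.2 357.3  90.7] rect [599.6 357.6] [69.5 69.2] 43.7
[401, 36, 48, 72, 823] c [468. 502.] D 72.4 mean [468.7 494.   51.7] rect [468. 502.] [67.2 36.2] 20.7
[239, 165, 76, 47, 821] c [597.6 357.9] D 81.4 mean [572.4 359.5  55. ] rect [581.8 358.7] [80.5 48.1] 88.3
[15.63, -44.11, -0.12] [0.002, 0.001, 1.57] t 15.43 [601.1 357.5 194.6] q [ 0.5   0.17  1.42  0.    1.55 -1.07] F [ 0.1 -0.3 -1. ] w 93.2 0.0
```

drive_tool --steps '[[9.3, [1.2, -3.5, 0], [0, 0, 0.12]], [9.3, [2.5, -7, 0], [0, 0, 0.24]], [9.3, [3.8, -10.6, 0], [0, 0, 0.36]], [9.3, [5, -14.2, 0], [0, 0, 0.48]], [9.3, [6.3, -17.8, 0], [0, 0, 0.6]], [9.3, [7.6, -21.4, 0], [0, 0, 0.72]], [9.3, [8.9, -25, 0], [0, 0, 0.84]], [9.3, [10.1, -28.6, 0], [0, 0, 0.96]], [9.3, [11.4, -32.2, 0], [0, 0, 1.08]], [9.3, [12.7, -35.8, 0], [0, 0, 1.2]]]'

```text
clock: 16.27
ee_pos: [472.0, -2.0, 191.6]
ee_rot: [-1.781, -2.586, 0.002]
wrist_force: [0.2, 0.6, -0.1]
grip_width: 93.2
finger_force: 0.0
```

```bash
python3 g.py 444.5 -83.5 155 0
```

```text
[-6.64, -5.47, 3.66] [-0.002, -0.0, 0.364] t 16.27 [472.   -2.  191.6] q [-0.06 -0.33  1.9  -0.    1.58 -0.42] F [ 0.2  0.6 -0.1] w 93.2 0.0
```

drive_tool --steps '[[9.3, [-2, -1.7, 0.5], [0, 0, 0.12]], [9.3, [-4.2, -3.5, 1.5], [0, 0, 0.24]], [9.3, [-6, -5, 2.8], [0, 0, 0.36]], [9.3, [-6.6, -5.5, 3.6], [0, 0, 0.364]], [9.3, [-6.6, -5.5, 3.6], [0, 0, 0.364]], [9.3, [-6.6, -5.5, 3.6], [0, 0, 0.364]]]'

```text
clock: 16.77
ee_pos: [445.8, -81.7, 156.5]
ee_rot: [-2.211, -2.23, 0.001]
wrist_force: [0.1, 0.6, -0.4]
grip_width: 92.5
finger_force: 0.0
```

```bash
python3 w.py w10 28 45; python3 g.py 444.5 -83 6 0
```

```text
[417, 0, 41, 17, 422] c [581.9 103.9] D 30.3 mean [578.8 101.6  33.9] rect [582.  101.9] [30.2 12.9] 2.4
[521, 0, 36, 38, 658] c [675.6  96.5] D 36.3 mean [667.7  92.2  36.6] rect [670.8  92.5] [13.9 36.3] 39.6
[242, 178, 69, 69, 3704] c [444.9 -84.2] D 70.5 mean [445.  -82.6  35.7] rect [445.  -83.8] [69.4 69.4] 46.3
[418, 209, 36, 44, 435] c [ 609.7 -100.8] D 46.3 mean [606.2 -95.7  37. ] rect [604.2 -97.2] [46.1 20.3] 57.9
[278, 283, 88, 14, 1144] c [ 495.9 -171.2] D 97.2 mean [ 493.8 -171.2   29.9] rect [ 496.  -171.1] [96.1 16.8] 0.2
[277, 329, 14, 33, 419] c [ 454.2 -243.6] D 46.4 mean [ 454.6 -243.4   29.9] rect [ 454.9 -243.4] [15.4 45.4] 1.1
[300, 329, 25, 33, 488] c [ 488.1 -237.9] D 52.0 mean [ 485.4 -240.7   34. ] rect [ 487.4 -237.8] [24.3 51.1] 6.9
[-0.17, -0.17, 15.12] [-0.001, -0.0, 0.009] t 16.82 [446.3 -81.4 157.2] q [-0.24 -0.36  1.98  0.    1.53 -0.25] F [ 0.5 -0.2  0.6] w 93.1 0.0
```

drive_tool --steps '[[9.3, [-0.2, -0.1, 4], [0, 0, 0]], [9.3, [-0.2, -0.1, 8], [0, 0, 0]], [9.3, [-0.2, -0.1, 12], [0, 0, 0]], [9.3, [-0.2, -0.1, 14.3], [0, 0, 0]], [9.3, [-0.2, -0.1, 15], [0, 0, 0]], [6, [-0.2, -0.1, 15], [0, 0, 0]], [6, [-0.2, -0.1, 15], [0, 0, 0]], [6, [-0.2, -0.1, 15], [0, 0, 0]], [6, [-0.2, -0.1, 15], [0, 0, 0]], [6, [-0.2, -0.1, 15], [0, 0, 0]]]'

```text
clock: 17.65
ee_pos: [446.2, -84.2, 9.2]
ee_rot: [2.213, 2.227, 0.003]
wrist_force: [-0.4, 2.4, 8.0]
grip_width: 69.6
finger_force: 20.0
```

drive_tool --steps '[[6, [0, 0, 0], [0, 0, 0]], [6, [0, 0, -3], [0, 0, 0]], [6, [0, 0, -7], [0, 0, 0]], [6, [0, 0, -11], [0, 0, 0]], [6, [0, 0, -15], [0, 0, 0]], [6, [0, 0, -18], [0, 0, 0]], [6, [0, 0, -19], [0, 0, 0]], [6, [0, 0, -19], [0, 0, 0]]]'

```text
clock: 18.32
ee_pos: [446.0, -84.3, 200.7]
ee_rot: [2.212, 2.225, 0.004]
wrist_force: [0.2, 0.8, -1.6]
grip_width: 69.5
finger_force: 20.0
```

```bash
python3 g.py 600 358 195 0
```

```text
[44.14, 15.66, 0.59] [0.005, 0.001, 0.006] t 18.32 [446.  -84.3 200.7] q [-0.24 -0.38  1.92  0.    1.6  -0.25] F [ 0.2  0.8 -1.6] w 69.5 20.0
```

drive_tool --steps '[[6, [2, 0.7, 0], [0, 0, 0]], [6, [5.5, 2, 0], [0, 0, 0]], [6, [9.3, 3.3, 0], [0, 0, 0]], [6, [13.1, 4.7, 0], [0, 0, 0]], [6, [16.9, 6, 0], [0, 0, 0]], [6, [20.7, 7.4, 0], [0, 0, 0]], [6, [24.5, 8.7, 0], [0, 0, 0]], [6, [28.3, 10.1, 0], [0, 0, 0]], [6, [32.1, 11.5, 0], [0, 0, 0]], [6, [35.9, 12.8, 0], [0, 0, 0]]]'

```text
clock: 19.15
ee_pos: [570.7, 277.6, 194.9]
ee_rot: [-2.214, -2.228, 0.003]
wrist_force: [0.3, -0.2, -1.1]
grip_width: 69.7
finger_force: 20.0
```

```bash
python3 g.py 601 357.5 195 0
```

```text
[7.97, 3.08, -0.03] [-0.002, 0.001, 0.006] t 19.15 [570.7 277.6 194.9] q [ 0.41  0.04  1.56 -0.    1.54  0.41] F [ 0.3 -0.2 -1.1] w 69.7 20.0
```

drive_tool --steps '[[6, [3, 1.1, 0], [0, 0, 0]], [6, [6, 2.2, 0], [0, 0, 0]], [6, [7.9, 3.0, 0], [0, 0, 0]], [6, [8, 3.0, 0], [0, 0, 0]], [6, [8, 3.0, 0], [0, 0, 0]], [6, [8, 3.0, 0], [0, 0, 0]]]'

```text
clock: 19.65
ee_pos: [600.0, 355.1, 195.8]
ee_rot: [-2.214, -2.228, 0.003]
wrist_force: [-0.2, -0.2, -1.2]
grip_width: 69.4
finger_force: 20.0
```

```bash
python3 w.py w11 86 96; for i in 1 2 3; do python3 g.py 601 357.5 100.2 0; done
```

```text
[63, 0, 90, 72, 5243] c [459.6 512. ] D 82.9 mean [460.4 509.5  91.3] rect [459.9 510.3] [65.5 55.5] 4.8
[534, 0, 18, 47, 423] c [817.2 521.7] D 35.7 mean [818.1 521.4  90.9] rect [818.1 521.7] [ 3.4 35.6] 0.1
[507, 70, 31, 116, 978] c [819.4 435.4] D 98.6 mean [818.1 437.8  91.1] rect [818.3 435.4] [ 4.2 98.6] 0.2
[241, 176, 74, 39, 1653] c [600.6 359.8] D 69.5 mean [600.6 376.2  90.7] rect [600.6 374.6] [35.5 69.4] 89.9
[240, 329, 52, 22, 432] c [588.6 224.3] D 55.1 mean [586.3 217.8  93.8] rect [587.3 217.2] [24.3 55.1] 79.6
[0.27, 0.1, 9.62] [-0.001, 0.001, 0.006] t 19.7 [600.1 354.9 196.4] q [ 0.5   0.17  1.42 -0.    1.56  0.49] F [-0.5 -0.7 -1.3] w 69.2 20.0
[0.27, 0.1, 9.62] [-0.001, 0.001, 0.006] t 19.7 [600.1 354.9 196.4] q [ 0.5   0.17  1.42 -0.    1.56  0.49] F [-0.5 -0.7 -1.3] w 69.2 20.0
[0.27, 0.1, 9.62] [-0.001, 0.001, 0.006] t 19.7 [600.1 354.9 196.4] q [ 0.5   0.17  1.42 -0.    1.56  0.49] F [-0.5 -0.7 -1.3] w 69.2 20.0
```

View pics/w11.png

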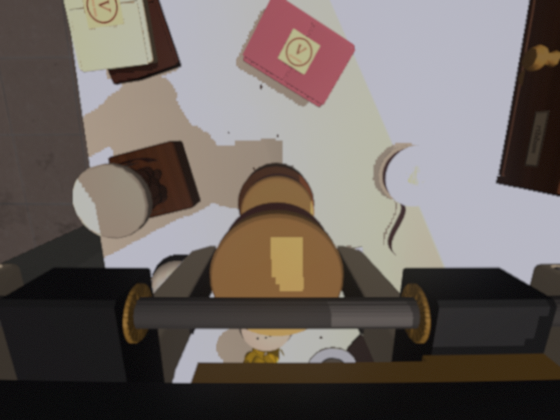

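drive_tool --steps '[[6, [0.25, 0.12, 3], [0, 0, 0]], [6, [0.25, 0.12, 6], [0, 0, 0]], [6, [0.25, 0.12, 8], [0, 0, 0]], [6, [0.25, 0.12, 9], [0, 0, 0]], [6, [0.25, 0.12, 9.4], [0, 0, 0]], [6, [0.25, 0.12, 9.6], [0, 0, 0]], [6, [0.25, 0.12, 9.6], [0, 0, 0]]]'

```text
clock: 20.28
ee_pos: [602.0, 358.2, 102.5]
ee_rot: [2.215, 2.227, 0.002]
wrist_force: [0.1, 0.5, -0.9]
grip_width: 69.7
finger_force: 20.0
```

```bash
python3 g.py 601 357.5 100.2 0; python3 w.py w12 122 134;  python3 g.py 601 357.5 100.2 0
```

```text
[-0.07, -0.11, 0.23] [0.001, -0.001, 0.006] t 20.28 [602.  358.2 102.5] q [ 0.5   0.22  1.51 -0.    1.41  0.49] F [ 0.1  0.5 -0.9] w 69.7 20.0
[0, 185, 75, 100, 5126] c [470.4 380.1] D 54.6 mean [476.1 381.3 126.4] rect [476.  377.8] [52.  37.5] 79.6
[177, 211, 199, 86, 10278] c [601.5 366.8] D 99.8 mean [601.5 369.1 129. ] rect [601.5 370.6] [99.8 45.4] 0.4
[-0.09, -0.12, 0.27] [0.002, -0.001, 0.006] t 20.33 [602.1 358.4 102.9] q [ 0.5   0.22  1.51 -0.    1.41  0.49] F [ 0.4  0.3 -0.8] w 69.1 20.0
```

drive_tool --steps '[[6, [-0.1, -0.1, 0], [0, 0, 0]], [6, [-0.1, -0.1, 0.2], [0, 0, 0]], [6, [-0.1, -0.1, 0.3], [0, 0, 0]], [6, [-0.1, -0.1, 0.3], [0, 0, 0]]]'

```text
clock: 20.67
ee_pos: [601.0, 357.5, 100.2]
ee_rot: [2.214, 2.228, 0.003]
wrist_force: [-2.8, -2.1, 10.1]
grip_width: 69.2
finger_force: 20.0
```

drive_tool --steps '[[9.3, [0, 0, -0.1], [0, 0, 0]], [9.3, [0, 0, -0.1], [0, 0, 0]], [9.3, [0, 0, -0.1], [0, 0, 0]], [9.3, [0, 0, -2], [0, 0, 0]], [9.3, [0, 0, -6], [0, 0, 0]], [9.3, [0, 0, -10], [0, 0, 0]], [9.3, [0, 0, -13], [0, 0, 0]], [9.3, [0, 0, -13], [0, 0, 0]]]'

```text
clock: 21.33
ee_pos: [602.0, 358.1, 236.2]
ee_rot: [2.213, 2.226, 0.014]
wrist_force: [0.2, 1.3, 1.2]
grip_width: 93.1
finger_force: 0.0
```

```bash
python3 w.py w13 118 134;python3 w.py w13b 85 96; python3 g.py 462.5 377.5 195 90
```

```text
[496, 0, 47, 189, 2516] c [818.5 466.7] D 161.0 mean [818.1 470.8 126.2] rect [818.2 466.7] [  3.9 161. ] 0.1
[97, 164, 68, 65, 3412] c [461.8 374.8] D 63.9 mean [463.9 376.  126.4] rect [462.2 374.6] [62.9 61.1] 15.3
[239, 178, 72, 71, 4015] c [600.8 357.5] D 70.2 mean [600.8 359.2 126.9] rect [600.9 358.1] [68.9 68.9] 0.3
[522, 179, 38, 22, 422] c [856.9 388.3] D 47.8 mean [859.4 386.9 129.1] rect [857. 384.] [47.1 18.7] 0.3
[83, 0, 84, 84, 5500] c [458.5 520.9] D 95.4 mean [459.6 518.5  91.3] rect [458.9 519.5] [65.5 74. ] 6.0
[497, 0, 18, 63, 501] c [818.1 529.7] D 55.8 mean [818.2 530.3  90.5] rect [818.  529.7] [ 4.  55.8] 0.3
[476, 83, 26, 100, 739] c [818.7 435. ] D 97.8 mean [818.1 436.8  90.5] rect [818.2 435. ] [97.8  3.2] 89.8
[2.08, -13.84, 3.42] [0.002, 0.001, -1.565] t 21.43 [601.  357.5 229.5] q [ 0.5   0.16  1.37 -0.    1.6   0.49] F [0.2 0.4 0.1] w 92.8 0.0
```

Tins are stacked within about 1 mm at (600.8,357.5). Now I trim the short jar by 3 mm, gripping along y.

drive_tool --steps '[[9.3, [0.2, -2, 0], [0, 0, -0.12]], [9.3, [0.5, -4, 0], [0, 0, -0.24]], [9.3, [0.8, -6, 0], [0, 0, -0.36]], [9.3, [1.1, -8, 0], [0, 0, -0.48]], [9.3, [1.4, -10, 0], [0, 0, -0.6]], [9.3, [1.6, -12, 0], [0, 0, -0.72]], [9.3, [1.8, -13, 0], [0, 0, -0.84]], [9.3, [1.8, -13.8, 1], [0, 0, -0.96]], [9.3, [1.8, -13.9, 2], [0, 0, -1.08]], [9.3, [1.8, -13.9, 3.4], [0, 0, -1.2]]]'

```text
clock: 22.27
ee_pos: [460.8, 374.5, 193.0]
ee_rot: [-0.56, -3.091, 0.001]
wrist_force: [0.1, 1.7, 0.0]
grip_width: 92.8
finger_force: 0.0
```

drive_tool --steps '[[9.3, [0, 0, 0], [0, 0, -0.12]], [9.3, [0, 0, 0], [0, 0, -0.24]], [9.3, [0, 0, 0], [0, 0, -0.36]], [9.3, [0, 0, 0], [0, 0, -0.365]], [9.3, [0, 0, 0], [0, 0, -0.365]]]'

```text
clock: 22.68
ee_pos: [461.2, 374.2, 192.9]
ee_rot: [-0.005, -3.14, 0.002]
wrist_force: [-0.9, -0.2, -0.3]
grip_width: 93.1
finger_force: 0.0
```

```bash
python3 w.py w14 118 134;python3 w.py w14b 34 46; python3 g.py 462.5 375 78 90
```

```text
[240, 190, 76, 74, 4366] c [461.9 374.8] D 63.3 mean [460.1 374.8 126.5] rect [461.5 374.8] [62.4 61.9] 11.1
[223, 332, 74, 51, 2194] c [599.7 357.3] D 70.6 mean [584.2 352.7 126.2] rect [588.4 352.9] [45.1 70. ] 20.7
[239, 163, 82, 66, 1874] c [459.9 378. ] D 103.7 mean [439.2 380.   39.8] rect [460. 378.] [75.1 76. ] 13.9
[133, 189, 53, 53, 1483] c [473.7 240.5] D 62.8 mean [470.3 244.9  40.7] rect [474.  240.9] [59.2 61.4] 88.6
[343, 329, 57, 33, 899] c [645.3 492.5] D 72.5 mean [641.7 489.5  44.8] rect [643.2 494. ] [69.2 39.7] 63.1
[-0.12, 0.07, 11.55] [-0.001, -0.001, -0.004] t 22.78 [461.4 374.3 193.5] q [ 0.64 -0.05  1.65 -0.    1.54 -0.93] F [-0.3 -0.  -0.1] w 93.4 0.0
```

drive_tool --steps '[[9.3, [0, 0, 4], [0, 0, 0]], [9.3, [0, 0, 8], [0, 0, 0]], [9.3, [0, 0, 10.5], [0, 0, 0]], [9.3, [0, 0, 11.4], [0, 0, 0]], [9.3, [0, 0, 11.4], [0, 0, 0]], [5.5, [0, 0, 11.4], [0, 0, 0]], [5.5, [0, 0, 11.4], [0, 0, 0]], [5.5, [0, 0, 11.4], [0, 0, 0]], [5.5, [0, 0, 11.4], [0, 0, 0]], [5.5, [0, 0, 11.4], [0, 0, 0]]]'

```text
clock: 23.62
ee_pos: [461.9, 374.7, 81.4]
ee_rot: [0.0, 3.141, 0.001]
wrist_force: [0.4, 0.4, -0.5]
grip_width: 64.4
finger_force: 0.0
```

drive_tool --steps '[[5.5, [0, 0, 0], [0, 0, 0]], [5.5, [0, 0, 0], [0, 0, 0]], [5.5, [0, 0, -0.4], [0, 0, 0]], [5.5, [0, 0, -0.4], [0, 0, 0]]]'

```text
clock: 23.95
ee_pos: [461.6, 374.5, 84.8]
ee_rot: [-0.0, 3.142, 0.0]
wrist_force: [-0.0, -0.1, -2.8]
grip_width: 62.6
finger_force: 20.0
```

Lifted about 4 mm. Now shift, lower and release.

drive_tool --steps '[[5.5, [0.1, 0.33, 0], [0, 0, 0]], [5.5, [0.1, 0.33, 0], [0, 0, 0]], [5.5, [0.1, 0.33, 0.3], [0, 0, 0]], [5.5, [0.1, 0.33, 0.42], [0, 0, 0]], [5.5, [0.1, 0.33, 0.42], [0, 0, 0]]]'

```text
clock: 24.37
ee_pos: [460.7, 378.2, 80.9]
ee_rot: [-0.001, 3.141, 0.001]
wrist_force: [-2.4, 0.1, 6.9]
grip_width: 62.7
finger_force: 20.0
```

drive_tool --steps '[[9.3, [0, 0, 0], [0, 0, 0]], [9.3, [0, 0, 0], [0, 0, 0]], [9.3, [0, 0, 0], [0, 0, 0]], [9.3, [0, 0, 0], [0, 0, 0]], [9.3, [0, 0, -3], [0, 0, 0]], [9.3, [0, 0, -7], [0, 0, 0]], [9.3, [0, 0, -11], [0, 0, 0]], [9.3, [0, 0, -15], [0, 0, 0]], [9.3, [0, 0, -15], [0, 0, 0]]]'

```text
clock: 25.12
ee_pos: [462.0, 378.9, 238.9]
ee_rot: [-0.0, 3.134, 0.009]
wrist_force: [1.9, -0.4, 1.4]
grip_width: 92.8
finger_force: 0.0
```

drive_tool --steps '[[9.3, [3, 2, 0], [0, 0, 0]], [9.3, [6, 4, 0], [0, 0, 0]], [9.3, [9, 6, 0], [0, 0, 0]], [9.3, [12, 8, 0], [0, 0, 0]], [9.3, [15, 10, 0], [0, 0, 0]], [9.3, [18, 12, 0], [0, 0, 0]], [9.3, [20, 13, 0], [0, 0, 0]], [9.3, [20, 13, 0], [0, 0, 0]], [9.3, [20, 13, 0], [0, 0, 0]]]'

```text
clock: 25.87
ee_pos: [259.7, 508.1, 229.8]
ee_rot: [-0.004, 3.142, -0.0]
wrist_force: [0.4, 0.3, 0.2]
grip_width: 92.9
finger_force: 0.0
```

```bash
python3 - <<'E'
from h import *
from rig import vision
im,d=vision.snapshot("top");c=vision.get_calibration("top");W=world(d,c);cv2.imwrite("pics/t3.png",cv2.resize(im[120:280,130:430,::-1],None,fx=2.6,fy=2.6))
for z0 in (126,109,97,56,41,47,21):
    m=((abs(W[...,2]-z0)<5)&(d>0)&(W[...,0]<690)&(W[...,0]>400)&(W[...,1]>-150)&(W[...,1]<560)).astype(np.uint8)
    n,l,s,_=cv2.connectedComponentsWithStats(m,connectivity=4)
    for i in range(1,n):
        if s[i,4]>60: P=W[l==i];k,r=cv2.minEnclosingCircle(np.ascontiguousarray(P[:,:2].astype(np.float32)));print(z0,s[i,4],np.round(k,1),round(2*r,1),P[:,2].mean().round(1))
E
```

```text
126 560 [ 620.7 -107.5] 71.0 127.4
126 544 [601.5 355.1] 70.6 127.3
126 493 [461.6 375.7] 63.3 127.1
109 549 [577.8 120.8] 68.7 108.1
97 313 [590.1 228.5] 56.5 96.0
97 70 [454.6 527.1] 40.0 94.7
56 134 [599.1 354.5] 81.7 55.9
41 310 [461.6 374.8] 102.3 40.9
41 247 [475.4 236.8] 63.1 40.9
47 823 [621.1 505.4] 108.7 46.5
47 220 [474.1 236. ] 54.2 46.5
21 347 [ 620.7 -105.8] 88.5 21.0
```

View pics/t3.png

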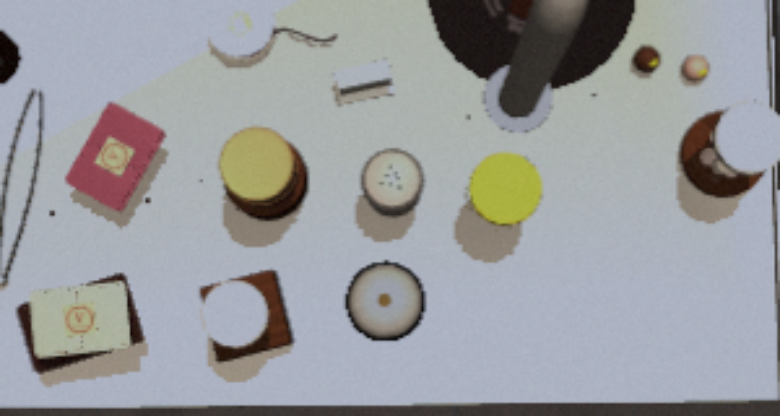

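All lids are at about 127 mm, and every item is within about 2 mm of its riser's centre. The gift box and shaker are where they were.

```bash
python3 -c "
from rig import order
print(order.sign_off())"
```

```text
the job is handed in; nothing more can be done
None
```

The job is handed in: the tall jar, short jar and stacked tins stand on their risers, each within about 2 mm of centre with lids level at about 127 mm, the cocoa shaker and gift box unmoved, at about 26 s on the robot's clock.

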